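# Clear the stuck transit plug from a coaxial coupler

### The job

A white nylon transit plug is stuck inside one of the two upright brass coupler sleeves. Take the long-shafted pusher out of the tool stand, push the plug down through its sleeve with it so that the plug drops out of the bottom end into the tray beneath, then hang the pusher back up in a hole of the tool stand and let go.

Things in the scene. Friction and masses are not known exactly. Their poses are not given: they have to be found in the camera images.
- pusher: Tool hanging upright by its flange in one hole of the stand. Shaft 18 mm dia, 80 mm long; flange 64 mm dia at 80 to 86 mm; black cylindrical grip 28 mm dia at 86 to 141 mm above the origin. Origin: centre of the shaft's lower end, z up. About 0.28 kg. The other hole holds a short gauge (same flange, ball knob on top, 25 mm shaft) that cannot reach.
- stand: Fixed tool stand: level plate 100 mm (x) by 210 mm (y) on four corner legs, top face 100 mm above the table, two 40 mm holes at y = +50 and -50 mm. Origin: centre of its underside on the table, z up. A tool hangs with its flange lying on the plate; the pusher's origin is then 20 mm above the stand's.
- coupler: Fixed fixture with the blocked brass sleeve: tray 120 mm square, walls 28 mm high; two posts at y = +-54 mm; upright, bore 40 mm, outside 54 mm, from 75 to 140 mm (mouth) above the table. Origin: sleeve axis at table height, z up. Springs hold the plug (4 to 9 N) until its top is 40 mm below the mouth; then it falls. An identical fixture in the row has an empty sleeve.
- plug: White nylon plug, a plain cylinder 38 mm diameter, 26 mm long, about 35 g, stuck in the coupler's sleeve with its top face 10 mm below the mouth. Origin: centre of its lower face; z along its axis, up at the start.
Mind the look-alikes: they are no part of the job. Leave any brown or orange look-alike of the pusher alone.

How it is judged:
By the outcome, as a careful person would: the job done as asked, in the order asked, and still so for the second after the job is handed in, with the robot touching nothing.
It also fails if it takes over 51 s, if anything falls off the work surface, if the arm or the gripper's body presses on something with over 40 N, if the wrist force passes 120 N, or if a joint passes its speed limit or range.

### The arm

A 6-joint arm with a two-finger parallel gripper is mounted at the origin on the work surface. World frame = base frame: x ahead of the robot, y to its left, z up, the work surface at z = 0. Lengths are in m, angles in rad, forces in N, time in s.
With the tool pointing down it reaches from about 0.3 to 0.875 m from the base axis. Payload 6.4 kg.
Tool frame: the origin (TCP) lies midway between the tips of the shut fingers; the grasp point (between the pads) lies 19 mm behind it (ctrl.hold_point_z is the distance from the TCP to the grasp point, in m); z points along the fingers, y is the line along which they close (so a half turn about z gives the same grasp; the last joint's range is limited). The gripper opens to 85 mm and grips with 20 to 120 N. Pads are 22 mm wide; open, the fingers measure 114 mm over their backs; the gripper's body (76 mm by 85 mm) begins 54 mm behind the grasp point. The pads swing forward as they close: fully open they stand 13 mm farther back than shut.
Start: joints at [1.097, 0.181, 1.607, -0, 1.354, -0.206], TCP at [0.152, 0.555, 0.192] pointing down, gripper open.
Joint ranges: [-2.99, 2.99], [-0.89, 2.07], [0.3, 2.58], [-1.14, 4.28], [0, 2.63], [-3.12, 3.12]. Speed limits (rad/s): [2.57, 2.57, 3.01, 3.14, 3.14, 3.14].

### API

Orientations are given as a unit quaternion [w, x, y, z].
In Python, from bench import ctrl gives the robot as it stands.
- The arm moves only by the tool carry_out, never from a script. Its argument "plan" is text: rows parted by semicolons, each of 6 numbers parted by spaces: the shift along the tool's x, y, z as a fraction of full scale, then the turn, a rotation vector about the tool's x, y, z as a fraction of full scale. A call has exactly 8 rows; each row shifts and turns the commanded pose from where the row before left it, along the tool's axes as they then stand; what a row does not reach is not made up. Full scale, the value 1, is 40 mm for a shift and 0.1 rad for a turn. A row lasts 1/12 s, in which the tool goes at most 41.7 mm and 7.16 degrees, less where a joint would pass 70% of its speed; a pose out of reach is approached as far as the arm can. A call with a number of a shift or a turn outside -1 to 1 is refused whole. A call with a gripper value outside its range is refused whole. "claw" is the gripper's target within -1 to 1 (shut at 1, half-way at 0, fully open at -1), set as the call begins (left out, the last holds). The fingers move at their own pace and stop on an object; the grip force is fixed at half the most. Time passes only in rows, so rows that do not move let the fingers close, or fill a call up. It gives the time, the measured TCP pose, the force, the opening and the grip force at its end, in the units of the state.
- ctrl.get_obs(): the state, without advancing time (a new reading comes with each control period).
- ctrl.camera(name): name is "scene" or "top" or "wrist"; returns a dict with "pixels" (400x640x3 uint8, red, green, blue), "mtx" (3x3 intrinsics, pixels), "R" (3x3) and "t" (3): a world point X has camera coordinates R X + t. Camera axes: x right, y down, z forward; pixel columns grow to the right and rows downward; lengths in m; the calibration is good to about 2 mm. The wrist camera is an equidistant fisheye: a pixel r from the principal point sees the ray r / f radians off the axis. A picture is of the moment at which its call begins. There is no depth.
- ctrl.hand_in(): hands the job in; it is judged then, once.
The state is a dict: "time_s": time; "q": joint angles; "dq": joint speeds; "joint_efforts": joint torques, N m; "eef_pos": TCP position; "eef_rot": TCP orientation; "wrist_force": force on the tool from outside, world axes, zero at the start; "torque": the same for the moment, N m; "opening": opening from 0.0 (shut) to 1.0 (fully open); "grasp_force": force on a finger pad.
Only numpy, scipy, OpenCV 4.12 (cv2) and the standard library are available. Lean on these libraries where they do the work, as an engineer would, in place of code of your own. Each camera call takes 0.05 s, during which the arm holds its last target. There are 200 camera calls.

## Working session

There is one attempt and no reset: what is moved stays moved. The work goes in short steps, Python scripts to look and compute and a tool call to move; the robot and the scene stay as the last step left them, time stands still between calls to the robot, and variables do not carry over. Pictures are saved under pics/ and viewed, at most 10 in all, crops included, and the job is handed in when it is done.

Besides the shell and the picture viewer there is one more tool, called after "Emit:" by a JSON object that holds its "fn" and its "kwargs". carry_out: Moves the arm, as the interface text tells. Shift numbers are shares of 40 mm and turn numbers shares of 0.1 rad, none past 1 either way. Its arguments: {"type":"object","properties":{"plan":{"type":"string"},"claw":{"type":"number"}},"required":["plan"]}

```bash
mkdir -p pics; ls
python3 - <<'E'
from bench import ctrl
import cv2,numpy as np
o=ctrl.get_obs(); print(o, ctrl.hold_point_z)
a=[]
for n in ("scene","top"):
    c=ctrl.camera(n); cv2.imwrite(f"pics/{n}0.png",c["pixels"][:,:,::-1]); np.savez(f"{n}0.npz",**c)
    print(n,c["mtx"].tolist(),(-c["R"].T@c["t"]).round(3), c["R"].round(3).tolist())
E
```

```text
pics
{'time_s': 0.0, 'q': array([ 1.09672634e+00,  1.81564623e-01,  1.60804280e+00, -1.51274173e-05,
        1.35378896e+00, -2.06303718e-01]), 'dq': array([ 0.00204796,  0.00102268, -0.00233304, -0.00109748, -0.0001841 ,
        0.00116597]), 'joint_efforts': array([ 3.87446448e-05, -4.44863856e+01, -3.51342380e+01, -2.85921424e-04,
        9.01294698e-03, -1.48827434e-05]), 'eef_pos': array([0.15182492, 0.55393171, 0.19135415]), 'eef_rot': array([-2.93956298e-04,  1.33481850e-01,  9.91050848e-01, -8.52641681e-04]), 'wrist_force': array([ 0.05617711, -0.40627772,  0.637196  ]), 'torque': array([-0.00863668,  0.00663799,  0.0116362 ]), 'grasp_force': 0.0, 'opening': 1.0020253227723166} 0.0187
scene [[476.3478367827321, 0.0, 322.5793840613799], [0.0, 476.3478367827321, 199.6942455560491], [0.0, 0.0, 1.0]] [1.035 0.239 0.987] [[-0.501, 0.865, -0.015], [0.731, 0.414, -0.542], [-0.463, -0.283, -0.84]]
top [[440.18387042895347, 0.0, 322.2667867532565], [0.0, 440.18387042895347, 195.2507172930823], [0.0, 0.0, 1.0]] [ 0.485 -0.055  1.04 ] [[-0.022, -1.0, -0.017], [-0.996, 0.023, -0.086], [0.086, 0.015, -0.996]]
```

View pics/scene0.png

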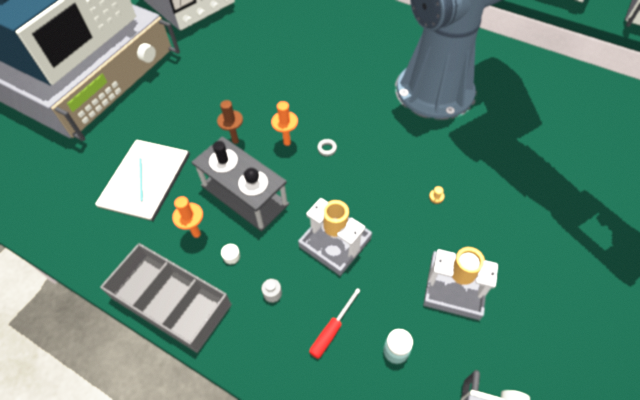

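View pics/top0.png

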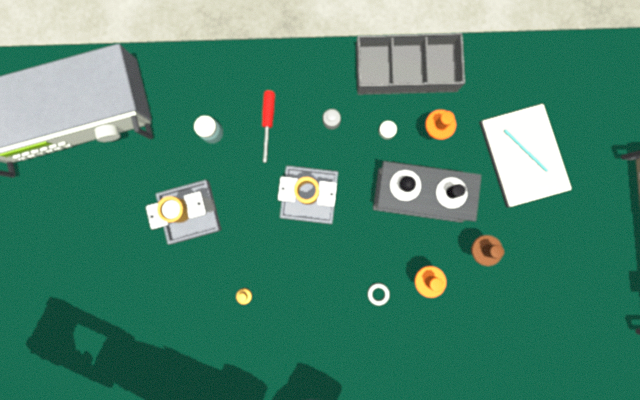

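The scene shows the stand at (240,180), with two white-flanged tools. The one at (220,155) has a cylindrical black grip, and the one at (252,178) has a ball knob. There are two sleeves: (467,264) is white inside, (336,218) is empty. In the top view these are the pusher at (452,192), gauge (407,184), blocked sleeve (172,209) and empty sleeve (306,190). The orange and brown tools are look-alikes. I'll confirm with one crop and measure.

```bash
cat > h.py <<'E'
import cv2,numpy as np
def ray(c,u,v):
    d=c["R"].T@np.linalg.inv(c["mtx"])@np.array([u,v,1.]); return -c["R"].T@c["t"],d
def onz(c,u,v,z):
    o,d=ray(c,u,v); return o+d*(z-o[2])/d[2]
def proj(c,X):
    p=c["mtx"]@(c["R"]@np.array(X)+c["t"]); return p[:2]/p[2]
def blob(mask,uv,r=40):
    """largest contour near uv -> hull points"""
    m=np.zeros_like(mask); u,v=uv; m[v-r:v+r,u-r:u+r]=mask[v-r:v+r,u-r:u+r]
    cs,_=cv2.findContours(m,cv2.RETR_EXTERNAL,cv2.CHAIN_APPROX_NONE)
    return max(cs,key=cv2.contourArea)[:,0,:]
def circ(c,pts,z):
    P=np.array([onz(c,u,v,z)[:2] for u,v in pts]).astype(np.float32)
    h=cv2.convexHull(P)[:,0].astype(float)
    s=np.linalg.lstsq(np.c_[2*h,np.ones(len(h))],(h**2).sum(1),rcond=None)[0]
    return s[:2],np.sqrt(s[2]+s[:2]@s[:2])
E
python3 - <<'E'
from h import *
out=[]
spots={"scene":dict(push=(222,160),gauge=(253,181),block=(467,262),empty=(336,216)),"top":dict(push=(452,192),gauge=(406,184),block=(172,209),empty=(306,190))}
for n in spots:
    c=np.load(n+"0.npz"); im=c["pixels"]; hsv=cv2.cvtColor(im,cv2.COLOR_RGB2HSV)
    for k,(u,v) in spots[n].items():
        if k in("push","gauge"):
            m=cv2.inRange(hsv,(0,0,170),(180,50,255)); z=.106;r=24
        else: m=cv2.inRange(hsv,(15,90,90),(35,255,255)); z=.140;r=24
        b=blob(m,(u,v),r)
        p,R=circ(c,b,z); print(n,k,p.round(4),"diam",(2*R).round(4),len(b))
    for k in("push","block"):
        u,v=spots[n][k]; u=max(u,40)
        out.append(cv2.resize(im[v-35:v+35,u-40:u+40],(400,350),interpolation=cv2.INTER_CUBIC))
g=np.vstack([np.hstack(out[:2]),np.hstack(out[2:])])
cv2.imwrite("pics/crop1.png",cv2.resize(g,(680,595))[:,:,::-1])
E
```

```text
scene push [ 0.5682 -0.3146] diam 0.07 96
scene gauge [ 0.5862 -0.218 ] diam 0.0697 92
scene block [0.559  0.2728] diam 0.0758 148
scene empty [ 0.5908 -0.0059] diam 0.0724 128
top push [ 0.566  -0.3149] diam 0.0675 138
top gauge [ 0.5841 -0.2179] diam 0.0681 89
top block [0.54   0.2666] diam 0.0599 86
top empty [ 0.576  -0.0096] diam 0.0538 74
```

View pics/crop1.png

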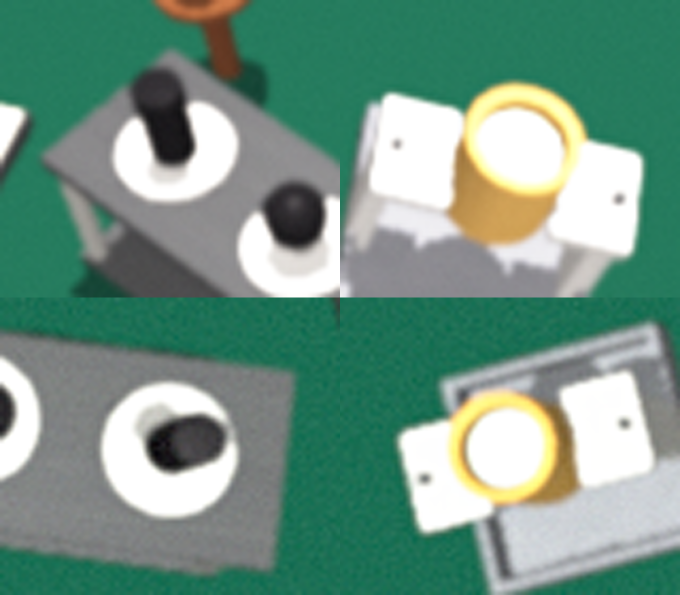

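The crop shows the cylinder grip standing on a white flange, at upper left in the stand, so that is the pusher. It also shows a sleeve filled white just below its rim, so that is the blocked one. I'll refine the sleeve using only its bright rim and plan the moves.

Run:
```python
from h import *
spots={"scene":dict(block=(467,262),empty=(336,216)),"top":dict(block=(172,209),empty=(306,190))}
for n in spots:
    c=np.load(n+"0.npz"); hsv=cv2.cvtColor(c["pixels"],cv2.COLOR_RGB2HSV)
    for k,(u,v) in spots[n].items():
        for V in (200,215,230):
            m=cv2.inRange(hsv,(15,70,V),(35,255,255))
            b=blob(m,(u,v),24); p,R=circ(c,b,.140); print(n,k,V,p.round(4),(2*R).round(4),len(b))
        if k=="block":
            y=cv2.inRange(hsv,(15,70,60),(35,255,255)); w=np.zeros_like(y); w[hsv[...,1]<60]=255
            # white plug region enclosed by gold: hole contour
            cs,h=cv2.findContours(y[v-24:v+24,u-24:u+24],cv2.RETR_CCOMP,cv2.CHAIN_APPROX_NONE)
            hs=[q for q,hh in zip(cs,h[0]) if hh[3]>=0]; q=max(hs,key=cv2.contourArea)[:,0]+[u-24,v-24]
            p,R=circ(c,q,.130); print("  hole z.13",p.round(4),(2*R).round(4)); p,R=circ(c,q,.14); print("  hole z.14",p.round(4),(2*R).round(4))
# pusher grip top, z=.161
for n,(u,v) in dict(scene=(220,150),top=(455,190)).items():
    c=np.load(n+"0.npz"); hsv=cv2.cvtColor(c["pixels"],cv2.COLOR_RGB2HSV)
    for z in (.106,.161): print(n,z,proj(c,(.567,-.315,z)).round(1))
```

```text
scene block 200 [0.5591 0.2748] 0.0724 157
scene block 215 [0.5463 0.2741] 0.0561 139
scene block 230 [0.5458 0.2739] 0.0551 139
  hole z.13 [0.5195 0.2841] 0.0101
  hole z.14 [0.5258 0.2835] 0.0099
scene empty 200 [ 0.5915 -0.0019] 0.0722 90
scene empty 215 [ 0.5794 -0.0078] 0.0554 69
scene empty 230 [ 0.5791 -0.0078] 0.0547 68
top block 200 [0.5428 0.2722] 0.0533 72
top block 215 [0.543  0.2726] 0.0527 72
top block 230 [0.5433 0.2727] 0.0523 71
  hole z.13 [0.5429 0.2747] 0.0419
  hole z.14 [0.5423 0.2712] 0.0414
top empty 200 [ 0.5757 -0.0094] 0.0545 75
top empty 215 [ 0.5755 -0.0092] 0.0537 74
top empty 230 [ 0.5758 -0.0092] 0.0531 74
scene 0.106 [223.2 159.6]
scene 0.161 [218.5 144.6]
top 0.106 [451.4 191.9]
top 0.161 [459.  189.3]
```

Measured positions: the pusher is at (0.567, -0.315) and the blocked sleeve at (0.544, 0.273). Diameters are about 0.054 for the sleeve and 0.067 for the flange, and the tool spacing is 0.099, so they match the given sizes. Next I move above the pusher with the yaw unchanged, so the fingers close roughly along y.

Emit:
{"fn": "carry_out", "kwargs": {"plan": "-.4 -.45 0 0 0 0;-.65 -.75 0 0 0 0;-.65 -.75 0 0 0 0;-.65 -.75 0 0 0 0;-.65 -.75 0 0 0 0;-.65 -.75 0 0 0 0;-.65 -.75 0 0 0 0;-.65 -.75 0 0 0 0", "claw": -1}}

```text
time_s: 0.77
eef_pos: [0.2827, 0.2805, 0.1921]
eef_rot: [-0.0, 0.133, 0.991, -0.0]
wrist_force: [1.3, 0.0, -0.1]
opening: 1.001
grasp_force: 0.0
```

Emit:
{"fn": "carry_out", "kwargs": {"plan": "-.65 -.75 0 0 0 0;-.65 -.75 0 0 0 0;-.65 -.75 0 0 0 0;-.65 -.75 0 0 0 0;-.65 -.75 0 0 0 0;-.65 -.75 0 0 0 0;-.65 -.75 0 0 0 0;-.65 -.75 0 0 0 0"}}

```text
time_s: 1.43
eef_pos: [0.4201, -0.0063, 0.1922]
eef_rot: [0.0, 0.134, 0.991, 0.0]
wrist_force: [0.6, 0.7, 0.1]
opening: 1.003
grasp_force: 0.0
```

Emit:
{"fn": "carry_out", "kwargs": {"plan": "-.65 -.75 0 0 0 0;-.65 -.75 0 0 0 0;-.65 -.75 0 0 0 0;-.65 -.75 0 0 0 0;-.65 -.75 0 0 0 0;-.65 -.75 0 0 0 0;-.4 -.5 0 0 0 0;0 0 0 0 0 0"}}

```text
time_s: 2.1
eef_pos: [0.5336, -0.2474, 0.1914]
eef_rot: [0.0, 0.135, 0.991, -0.001]
wrist_force: [-0.7, -0.0, 0.6]
opening: 0.999
grasp_force: 0.0
```

```bash
cat >> h.py <<'E'
from scipy.spatial.transform import Rotation as Ro
def units(o,target):
    """remaining shift in tool axes (units of 40 mm), and the turn to point straight down (0.1 rad)"""
    R=Ro.from_quat(np.roll(o["eef_rot"],-1)); z=R.as_matrix()[:,2]
    t=np.cross(z,[0,0,-1]); 
    return (R.inv().apply(np.array(target)-o["eef_pos"])/.04).round(2), (R.inv().apply(t)/.1).round(3)
E
python3 - <<'E'
from h import *
from bench import ctrl
o=ctrl.get_obs(); print(o["time_s"],o["eef_pos"].round(4),o["q"].round(2),units(o,(.567,-.315,.118)))
for n in("wrist","top"):
    c=ctrl.camera(n); np.savez(n+"1.npz",**c); cv2.imwrite(f"pics/{n}1.png",c["pixels"][:,:,::-1])
E
```

```text
2.1 [ 0.5336 -0.2474  0.1914] [-0.64  0.21  1.57 -0.    1.36 -1.93] (array([-1.26, -1.4 ,  1.84]), array([-0.012,  0.002,  0.   ]))
```

View pics/wrist1.png

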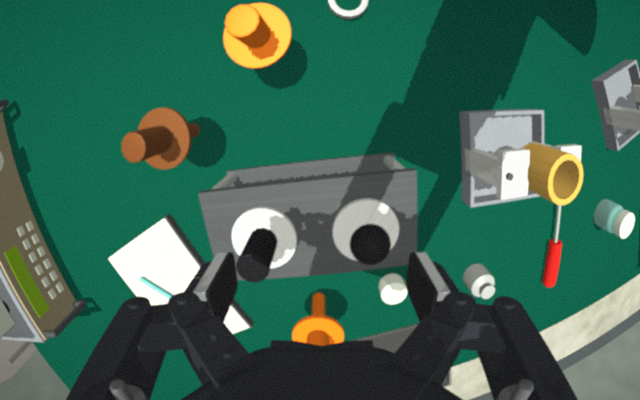

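The wrist view shows the pusher at (263,240) and the gauge at (365,235), as expected. Now I cover the remaining shift, lower and grip.

Emit:
{"fn": "carry_out", "kwargs": {"plan": "-.5 -.5 0 0 0 0;-.5 -.5 0 0 0 0;-.26 -.4 0 0 0 0;0 0 .4 0 0 0;0 0 .5 0 0 0;0 0 .5 0 0 0;0 0 .44 0 0 0;0 0 0 0 0 0"}}

```text
time_s: 2.87
eef_pos: [0.5639, -0.3061, 0.1142]
eef_rot: [-0.003, 0.133, 0.991, 0.002]
wrist_force: [0.2, 0.8, -0.0]
opening: 1.0
grasp_force: 0.0
```

Emit:
{"fn": "carry_out", "kwargs": {"plan": "0 0 0 0 0 0;0 0 0 0 0 0;0 0 0 0 0 0;0 0 0 0 0 0;0 0 0 0 0 0;0 0 0 0 0 0;0 0 0 0 0 0;0 0 0 0 0 0", "claw": 1}}

```text
time_s: 3.53
eef_pos: [0.5684, -0.3112, 0.1221]
eef_rot: [0.003, 0.134, 0.991, -0.001]
wrist_force: [0.6, 1.1, 8.3]
opening: 0.002
grasp_force: 4.2
```

Run:
```python
from h import *
from bench import ctrl
o=ctrl.get_obs(); print(o)
ims=[]
for n in("wrist","scene"):
    c=ctrl.camera(n); np.savez(n+"2.npz",**c); ims.append(c["pixels"])
a=cv2.resize(ims[0],(480,300)); b=cv2.resize(ims[1][80:260,130:370],(400,300),interpolation=cv2.INTER_CUBIC)
cv2.imwrite("pics/g2.png",np.hstack([a[:,60:440],b])[:,:,::-1])
```

```text
{'time_s': 3.5333, 'q': array([-6.83911789e-01,  3.99947149e-01,  1.47801279e+00,  5.10987564e-04,
        1.25802745e+00, -1.98697520e+00]), 'dq': array([ 0.00079407, -0.00027946,  0.0014152 , -0.00079368,  0.00062582,
        0.00017416]), 'joint_efforts': array([-6.46839961e-01, -4.86211467e+01, -3.00622988e+01, -2.53974209e-01,
       -1.53983789e-01,  1.88981270e-03]), 'eef_pos': array([ 0.56843408, -0.31115655,  0.12206316]), 'eef_rot': array([ 0.00251643,  0.1335437 ,  0.99103893, -0.00125758]), 'wrist_force': array([0.57171324, 1.07245725, 8.30103664]), 'torque': array([0.18786599, 0.01693201, 0.00596183]), 'grasp_force': 4.220324867055751, 'opening': 0.0015746234570798562}
```

View pics/g2.png

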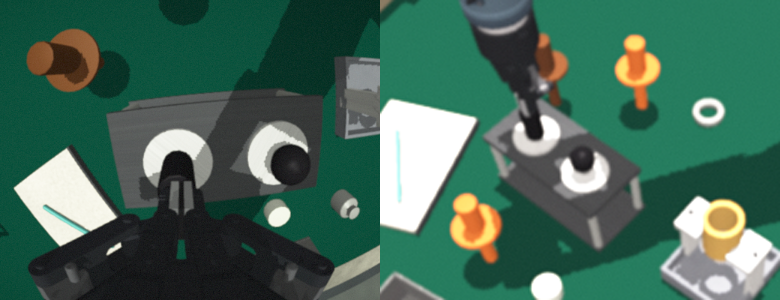

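The fingers shut on nothing. The grip is at (178,160) in the wrist view, on the camera side of the closed fingers. I'll measure the flange and grip with the wrist camera, before and after.

```bash
cat >> h.py <<'E'
def fonz(c,u,v,z):
    K=c["mtx"]; x=np.array([(u-K[0,2])/K[0,0],(v-K[1,2])/K[1,1]]); r=np.linalg.norm(x)+1e-9
    d=c["R"].T@np.r_[x/r*np.sin(r),np.cos(r)]; o=-c["R"].T@c["t"]; return o+d*(z-o[2])/d[2]
def fproj(c,X):
    p=c["R"]@np.array(X)+c["t"]; th=np.arctan2(np.hypot(p[0],p[1]),p[2]); d=p[:2]/np.hypot(p[0],p[1])
    return np.diag(c["mtx"])[:2]*th*d+c["mtx"][:2,2]
def fcirc(c,pts,z):
    P=np.array([fonz(c,u,v,z)[:2] for u,v in pts]); return P
E
python3 - <<'E'
from h import *
for n,spots in (("wrist1",{"push":(263,238),"gauge":(365,228)}),("wrist2",{"push":(302,200),"gauge":(450,200)})):
    c=np.load(n+".npz"); hsv=cv2.cvtColor(c["pixels"],cv2.COLOR_RGB2HSV)
    print(n,"f",c["mtx"][0,0],"cam",(-c["R"].T@c["t"]).round(3),"axis",c["R"][2].round(3),"xaxis",c["R"][0].round(2))
    m=cv2.inRange(hsv,(0,0,150),(180,60,255))
    for k,(u,v) in spots.items():
        b=blob(m,(u,v),45); P=fcirc(c,b,.106).astype(np.float32); (x,y),r=cv2.minEnclosingCircle(P)
        print(k,b.min(0),b.max(0),round(x,4),round(y,4),"d",round(2*r,4))
    for z in(.106,.161): print("expected px of (.567,-.315)",z,fproj(c,(.567,-.315,z)).round(0))
c=np.load("wrist2.npz");print("tcp px",fproj(c,(.5684,-.3112,.122)).round())
c=np.load("scene2.npz"); hsv=cv2.cvtColor(c["pixels"],cv2.COLOR_RGB2HSV); m=cv2.inRange(hsv,(0,0,170),(180,50,255))
for s in((222,160),(253,181)):
    b=blob(m,s,24); print("scene2",circ(c,b,.106),b.min(0),b.max(0))
E
```

```text
wrist1 f 309.70691628693146 cam [ 0.458 -0.227  0.373] axis [ 0.294 -0.082 -0.952] xaxis [ 0.27  0.96 -0.  ]
push [231 207] [295 268] 0.5666 -0.3151 d 0.0671
gauge [333 199] [398 259] 0.5846 -0.2176 d 0.065
expected px of (.567,-.315) 0.106 [263. 240.]
expected px of (.567,-.315) 0.161 [252. 269.]
wrist2 f 309.70691628693146 cam [ 0.492 -0.29   0.303] axis [ 0.299 -0.083 -0.951] xaxis [ 0.26  0.96 -0.  ]
push [271 172] [346 244] 0.5638 -0.3163 d 0.0628
gauge [410 163] [490 244] 0.585 -0.2187 d 0.0651
expected px of (.567,-.315) 0.106 [316. 217.]
expected px of (.567,-.315) 0.161 [314. 256.]
tcp px [322. 227.]
scene2 (array([ 0.56768702, -0.31380355]), np.float64(0.033946186146688755)) [210 149] [238 172]
scene2 (array([ 0.5877955 , -0.21850381]), np.float64(0.03385130721003537)) [238 171] [266 195]
```

Run:
```python
import numpy as np,cv2
a=np.load("wrist2.npz")["pixels"][140:340,220:420]; b=np.load("scene2.npz")["pixels"][85:195,180:260]
cv2.imwrite("pics/g3.png",np.hstack([cv2.resize(a,(400,400),interpolation=cv2.INTER_CUBIC),cv2.resize(cv2.convertScaleAbs(b,alpha=1.5,beta=20),(390,400),interpolation=cv2.INTER_CUBIC)])[:,:,::-1])
```

```text
(no output)
```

View pics/g3.png

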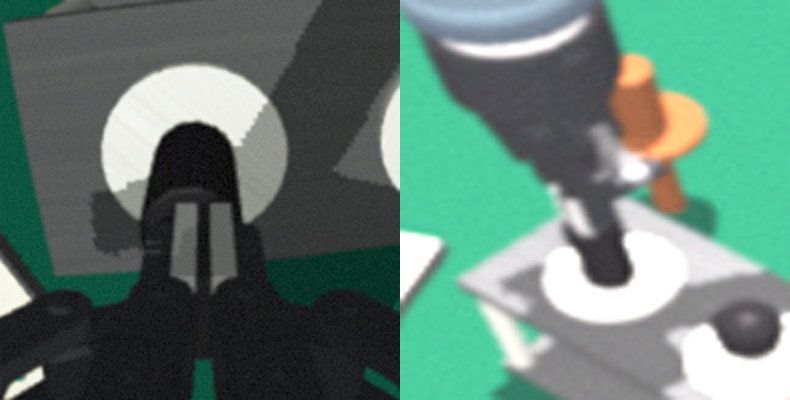

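Run:
```python
from h import *
c=np.load("wrist2.npz")
for z in(.106,.122,.135,.161): print(z,"far edge",fproj(c,(.5805,-.319,z)).round(),"near edge",fproj(c,(.5535,-.311,z)).round())
c=np.load("wrist1.npz"); hsv=cv2.cvtColor(c["pixels"],cv2.COLOR_RGB2HSV)
m=(hsv[...,2]<60).astype(np.uint8)*255
b=blob(m[:285],(258,250),35); print("grip wrist1",b.min(0),b.max(0))
for z in(.106,.122,.135,.161): print(z,fproj(c,(.567,-.315,z)).round(), "z at px")
c=np.load("top1.npz")
c=np.load("scene0.npz"); hsv=cv2.cvtColor(c["pixels"],cv2.COLOR_RGB2HSV); m=(hsv[...,2]<70).astype(np.uint8)*255
b=blob(m,(221,153),16); print("scene grip",b.min(0),b.max(0),[proj(c,(.567,-.315,z)).round() for z in(.106,.122,.161)])
```

```text
0.106 far edge [316. 236.] near edge [316. 197.]
0.122 far edge [315. 246.] near edge [316. 205.]
0.135 far edge [315. 255.] near edge [315. 213.]
0.161 far edge [314. 278.] near edge [314. 231.]
grip wrist1 [237 229] [275 281]
0.106 [263. 240.] z at px
0.122 [261. 247.] z at px
0.135 [258. 254.] z at px
0.161 [252. 269.] z at px
scene grip [213 142] [226 162] [array([223., 160.]), array([222., 155.]), array([219., 145.])]
```

Run:
```python
from h import *
c=np.load("wrist1.npz"); T=np.array([.5336,-.2474,.1914]); x=np.array([-.964,.264,0]);y=np.array([.264,.964,0]);z=np.array([0,0,-1])
for d in(0,-.013,-.03,-.05):
  print(d,[fproj(c,T+d*z+s*.046*y+e*.011*x).round().tolist() for s in(-1,1) for e in(1,-1)])
a=c["pixels"][200:400,160:480]; cv2.imwrite("pics/g4.png",cv2.resize(cv2.convertScaleAbs(a,alpha=1.6,beta=15),(800,500),interpolation=cv2.INTER_CUBIC)[:,:,::-1])
```

```text
0 [[250.0, 211.0], [252.0, 242.0], [394.0, 210.0], [391.0, 241.0]]
-0.013 [[245.0, 218.0], [248.0, 251.0], [399.0, 218.0], [396.0, 250.0]]
-0.03 [[238.0, 230.0], [242.0, 264.0], [406.0, 229.0], [402.0, 264.0]]
-0.05 [[228.0, 246.0], [234.0, 283.0], [416.0, 245.0], [410.0, 283.0]]
```

View pics/g4.png

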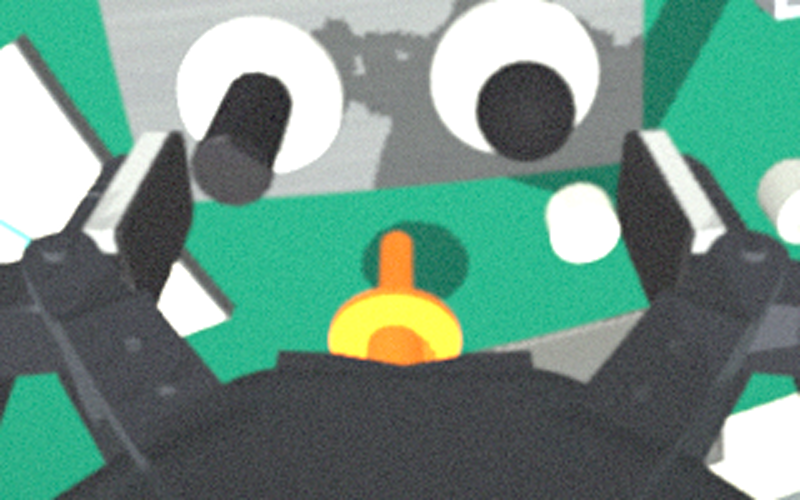

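The open pad tips appear at (234,254) and (414,254). That puts them about 40 mm farther back than the stated TCP, and the shut tips rested on the grip's top (z≈0.161) at a reading of 0.122. The readings therefore sit about 40 mm below the real tips. I'll open, go lower and grip again, watching the force.

Emit:
{"fn": "carry_out", "kwargs": {"plan": "0 0 -.3 0 0 0;0 0 0 0 0 0;0 0 0 0 0 0;0 0 0 0 0 0;0 0 0 0 0 0;0 0 0 0 0 0;0 0 0 0 0 0;0 0 0 0 0 0", "claw": -1}}

```text
time_s: 4.3
eef_pos: [0.5664, -0.3098, 0.1303]
eef_rot: [-0.0, 0.134, 0.991, 0.0]
wrist_force: [0.1, -0.1, -0.5]
opening: 0.998
grasp_force: 0.0
```

Emit:
{"fn": "carry_out", "kwargs": {"plan": "0 -.05 .2 0 0 0;0 -.05 .2 0 0 0;0 0 .2 0 0 0;0 0 .2 0 0 0;0 0 .2 0 0 0;0 0 .15 0 0 0;0 0 0 0 0 0;0 0 0 0 0 0"}}

```text
time_s: 4.97
eef_pos: [0.5652, -0.3135, 0.084]
eef_rot: [-0.0, 0.133, 0.991, 0.0]
wrist_force: [-0.0, 0.4, 0.7]
opening: 1.004
grasp_force: 0.0
```

Emit:
{"fn": "carry_out", "kwargs": {"plan": "0 0 0 0 0 0;0 0 0 0 0 0;0 0 0 0 0 0;0 0 0 0 0 0;0 0 0 0 0 0;0 0 0 0 0 0;0 0 0 0 0 0;0 0 0 0 0 0", "claw": 1}}

```text
time_s: 5.63
eef_pos: [0.5659, -0.3139, 0.0853]
eef_rot: [0.0, 0.133, 0.991, -0.0]
wrist_force: [-0.1, 1.3, 3.7]
opening: 0.311
grasp_force: 59.3
```

Gripped: the opening is 0.311, about 26 mm, at 59 N. Now I lift 160 mm straight up.

Emit:
{"fn": "carry_out", "kwargs": {"plan": "0 0 -.2 0 0 0;0 0 -.4 0 0 0;0 0 -.6 0 0 0;0 0 -.7 0 0 0;0 0 -.7 0 0 0;0 0 -.7 0 0 0;0 0 -.5 0 0 0;0 0 -.2 0 0 0"}}

```text
time_s: 6.3
eef_pos: [0.5664, -0.3147, 0.2485]
eef_rot: [0.002, 0.134, 0.991, -0.001]
wrist_force: [1.3, 0.1, -2.9]
opening: 0.316
grasp_force: 59.2
```

Run:
```python
from h import *
from bench import ctrl
o=ctrl.get_obs(); print(o["time_s"],o["eef_pos"].round(4),o["wrist_force"].round(1),o["opening"],units(o,(.544,.273,.245)))
ims=[]
for n in("scene","wrist"):
    c=ctrl.camera(n); np.savez(n+"3.npz",**c); ims.append(c["pixels"])
a=ims[0][60:260,120:320]; b=ims[1][100:350,180:430]
cv2.imwrite("pics/g5.png",np.hstack([cv2.resize(q,(400,400),interpolation=cv2.INTER_CUBIC) for q in(a,b)])[:,:,::-1])
```

```text
6.3 [ 0.5664 -0.3147  0.2485] [ 1.3  0.1 -2.9] 0.31589319993777193 (array([ 4.43, 14.02,  0.04]), array([-0.021,  0.042, -0.   ]))
```

View pics/g5.png

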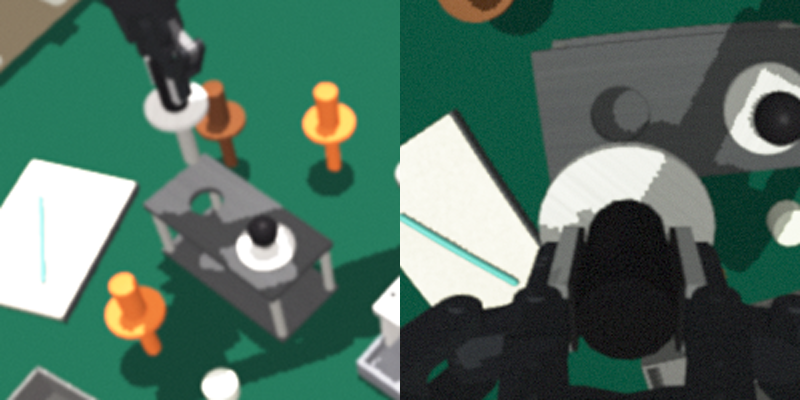

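The pusher is out, hanging straight from the fingers. Its freed hole is at about (317,170) in the wrist image. I'll measure that hole, plus the flange relative to the TCP.

Run:
```python
from h import *
c=np.load("wrist3.npz"); hsv=cv2.cvtColor(c["pixels"],cv2.COLOR_RGB2HSV)
print("expect hole px",fproj(c,(.567,-.315,.1)).round(), "V patch"); print(hsv[160:184:4,296:340:4,2])
s=np.load("scene3.npz"); hs=cv2.cvtColor(s["pixels"],cv2.COLOR_RGB2HSV)
m=cv2.inRange(hs,(0,0,150),(180,50,255)); b=blob(m,(207,114),22); print(b.min(0),b.max(0))
for z in(.262,.27): print("scene flange",z,circ(s,b,z))
m=cv2.inRange(hsv,(0,0,140),(180,60,255)); b=blob(m,(315,215),60); print(b.min(0),b.max(0))
b=b[b[:,1]<225]; P=fcirc(c,b,.270); h=cv2.convexHull(P.astype(np.float32))[:,0].astype(float)
q=np.linalg.lstsq(np.c_[2*h,np.ones(len(h))],(h**2).sum(1),rcond=None)[0]; print("wrist flange",q[:2],2*np.sqrt(q[2]+q[:2]@q[:2]))
```

```text
expect hole px [322. 173.] V patch
[[ 96  99  63  58  54  68  96  93  95  92 100]
 [ 99  81  57  54  57  95  93  91  93  97  98]
 [103  55  59  58  63  97  98  95  97  97  92]
 [ 95  52  57  61  62  96  96  96  94  95  84]
 [ 96  59  57  60  57  89  93  96  94  85  78]
 [ 92  86  52  51  61  63  89  94  71  47  51]]
[192 101] [223 135]
scene flange 0.262 (array([ 0.57495883, -0.30538531]), np.float64(0.042648558126337645))
scene flange 0.27 (array([ 0.58064727, -0.30032416]), np.float64(0.039945384242509416))
[266 191] [374 250]
wrist flange [ 0.56627382 -0.31547566] 0.06154443241659338
```

Run:
```python
from h import *
c=np.load("wrist3.npz")
print(fonz(c,318,170.5,.1), [np.linalg.norm(fonz(c,300,170,.1)-fonz(c,336,170,.1)),np.linalg.norm(fonz(c,318,153,.1)-fonz(c,318,188,.1))])
```

```text
[ 0.56307393 -0.31817618  0.1       ] [np.float64(0.039339525619195355), np.float64(0.03932297090629762)]
```

Emit:
{"fn": "carry_out", "kwargs": {"plan": ".1 .3 0 0 0 0;.2 .6 0 0 0 0;.3 .95 0 0 0 0;.3 .95 0 0 0 0;.3 .95 0 0 0 0;.3 .95 0 0 0 0;.3 .95 0 0 0 0;.3 .95 0 0 0 0"}}

```text
time_s: 7.07
eef_pos: [0.5521, -0.0341, 0.2419]
eef_rot: [-0.002, 0.134, 0.991, 0.0]
wrist_force: [0.9, 0.3, -3.5]
opening: 0.313
grasp_force: 59.6
```

Emit:
{"fn": "carry_out", "kwargs": {"plan": ".3 .95 0 0 0 0;.3 .95 0 0 0 0;.3 .95 0 0 0 0;.3 .95 0 0 0 0;.3 .95 0 0 0 0;.3 .95 0 0 0 0;.3 .8 0 0 0 0;.2 .4 0 0 0 0"}}

```text
time_s: 7.73
eef_pos: [0.5357, 0.2577, 0.2417]
eef_rot: [-0.002, 0.132, 0.991, -0.0]
wrist_force: [-0.5, -0.6, -3.0]
opening: 0.314
grasp_force: 59.9
```

Emit:
{"fn": "carry_out", "kwargs": {"plan": ".2 .4 0 0 0 0;.13 .1 0 0 0 0;0 0 0 0 0 0;0 0 0 0 0 0;0 0 0 0 0 0;0 0 0 0 0 0;0 0 0 0 0 0;0 0 0 0 0 0"}}

```text
time_s: 8.4
eef_pos: [0.5316, 0.2755, 0.2448]
eef_rot: [0.0, 0.134, 0.991, -0.0]
wrist_force: [0.1, 0.2, -3.4]
opening: 0.313
grasp_force: 59.9
```

Run:
```python
from h import *
from bench import ctrl
o=ctrl.get_obs(); print(o["time_s"],o["eef_pos"].round(4),o["wrist_force"].round(1),o["opening"],units(o,(.544,.273,.245)))
c=ctrl.camera("wrist"); np.savez("wrist4.npz",**c)
s=ctrl.camera("scene"); np.savez("scene4.npz",**s)
a=s["pixels"][150:350,370:570]; b=c["pixels"][60:360,170:470]
print("sleeve expected px wrist",fproj(c,(.544,.273,.14)).round(),"shaft end",fproj(c,o["eef_pos"]-[0,0,.0645]).round(),"scene: sleeve",proj(s,(.544,.273,.14)).round(),"shaft end",proj(s,o["eef_pos"]-[0,0,.0645]).round())
cv2.imwrite("pics/g6.png",np.hstack([cv2.resize(q,(400,400),interpolation=cv2.INTER_CUBIC) for q in(a,b)])[:,:,::-1])
```

```text
8.4 [0.5316 0.2755 0.2448] [ 0.1  0.2 -3.4] 0.31284360214021845 (array([-0.32,  0.02, -0.01]), array([0.   , 0.002, 0.   ]))
sleeve expected px wrist [323. 196.] shaft end [322. 196.] scene: sleeve [470. 259.] shaft end [479. 245.]
```

View pics/g6.png

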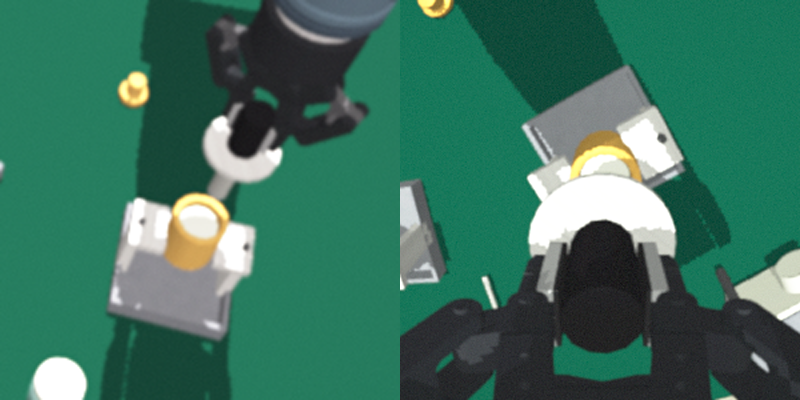

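The shaft end appears in the scene at (481,245), within 2 px of prediction, and the rim is at (470,257), also as expected. I'll correct by 13 mm and then descend into the sleeve.

Emit:
{"fn": "carry_out", "kwargs": {"plan": "-.16 .02 0 0 0 0;-.16 0 0 0 0 0;0 0 .2 0 0 0;0 0 .3 0 0 0;0 0 .3 0 0 0;0 0 .2 0 0 0;0 0 .1 0 0 0;0 0 0 0 0 0"}}

```text
time_s: 9.17
eef_pos: [0.5425, 0.2734, 0.1985]
eef_rot: [-0.002, 0.133, 0.991, -0.001]
wrist_force: [-0.6, 0.3, -3.1]
opening: 0.316
grasp_force: 60.0
```

Emit:
{"fn": "carry_out", "kwargs": {"plan": "0 0 .1 0 0 0;0 0 .1 0 0 0;0 0 .1 0 0 0;0 0 .1 0 0 0;0 0 .1 0 0 0;0 0 .1 0 0 0;0 0 .1 0 0 0;0 0 .1 0 0 0"}}

```text
time_s: 9.83
eef_pos: [0.544, 0.2738, 0.1686]
eef_rot: [0.0, 0.134, 0.991, 0.0]
wrist_force: [0.3, 0.3, 2.4]
opening: 0.31
grasp_force: 60.4
```

The shaft is pushing the plug with about 5.5 N. I'll continue down another 24 mm.

Emit:
{"fn": "carry_out", "kwargs": {"plan": "0 0 .1 0 0 0;0 0 .1 0 0 0;0 0 .1 0 0 0;0 0 .1 0 0 0;0 0 .1 0 0 0;0 0 .1 0 0 0;0 0 0 0 0 0;0 0 0 0 0 0"}}

```text
time_s: 10.5
eef_pos: [0.5435, 0.2736, 0.1442]
eef_rot: [-0.0, 0.133, 0.991, -0.0]
wrist_force: [-0.2, -0.2, -3.2]
opening: 0.314
grasp_force: 60.2
```

Run:
```python
from bench import ctrl
import cv2,numpy as np
s=ctrl.camera("scene")["pixels"]; t=ctrl.camera("top")["pixels"]; np.savez("s5.npz",s=s,t=t)
cv2.imwrite("pics/g7.png",np.hstack([cv2.resize(s[220:330,400:510],(400,400),interpolation=cv2.INTER_CUBIC),cv2.resize(t[160:260,120:240],(390,400))])[:,:,::-1])
```

```text
(no output)
```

View pics/g7.png

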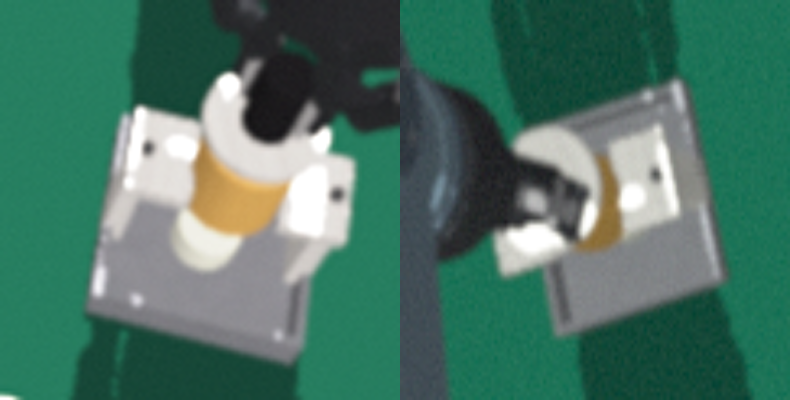

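The white plug now lies below the sleeve in the tray, at crop (207,240), and the force is back to the pusher's weight alone. I withdraw and return over the stand hole at (0.564, -0.317).

Emit:
{"fn": "carry_out", "kwargs": {"plan": "0 0 -.2 0 0 0;0 0 -.35 0 0 0;0 0 -.45 0 0 0;0 0 -.5 0 0 0;0 0 -.5 0 0 0;0 0 -.4 0 0 0;0 0 -.2 0 0 0;0 0 0 0 0 0"}}

```text
time_s: 11.27
eef_pos: [0.5452, 0.2741, 0.2521]
eef_rot: [0.003, 0.133, 0.991, 0.001]
wrist_force: [-0.2, -0.8, -3.5]
opening: 0.316
grasp_force: 60.1
```

Emit:
{"fn": "carry_out", "kwargs": {"plan": "-.1 -.3 0 0 0 0;-.2 -.6 0 0 0 0;-.3 -.95 0 0 0 0;-.3 -.95 0 0 0 0;-.3 -.95 0 0 0 0;-.3 -.95 0 0 0 0;-.3 -.95 0 0 0 0;-.3 -.95 0 0 0 0"}}

```text
time_s: 11.93
eef_pos: [0.5535, -0.0054, 0.2471]
eef_rot: [-0.001, 0.134, 0.991, -0.0]
wrist_force: [1.1, 0.1, -3.6]
opening: 0.31
grasp_force: 59.9
```

Emit:
{"fn": "carry_out", "kwargs": {"plan": "-.3 -.95 0 0 0 0;-.3 -.95 0 0 0 0;-.3 -.95 0 0 0 0;-.3 -.95 0 0 0 0;-.3 -.95 0 0 0 0;-.3 -.95 0 0 0 0;-.3 -.9 0 0 0 0;-.2 -.5 0 0 0 0"}}

```text
time_s: 12.6
eef_pos: [0.5664, -0.306, 0.2465]
eef_rot: [-0.001, 0.135, 0.991, -0.0]
wrist_force: [0.3, -0.6, -3.3]
opening: 0.315
grasp_force: 60.0
```

Emit:
{"fn": "carry_out", "kwargs": {"plan": "-.08 -.2 0 0 0 0;0 0 0 0 0 0;0 0 0 0 0 0;0 0 0 0 0 0;0 0 0 0 0 0;0 0 0 0 0 0;0 0 0 0 0 0;0 0 0 0 0 0"}}

```text
time_s: 13.27
eef_pos: [0.5697, -0.3091, 0.249]
eef_rot: [0.0, 0.133, 0.991, -0.0]
wrist_force: [-0.7, -1.0, -4.9]
opening: 0.307
grasp_force: 60.1
```

Run:
```python
from h import *
from bench import ctrl
o=ctrl.get_obs(); print(o["time_s"],o["eef_pos"].round(4),o["wrist_force"].round(1),o["opening"],units(o,(.564,-.317,.0855)))
s=ctrl.camera("scene")["pixels"];t=ctrl.camera("top")["pixels"]
cv2.imwrite("pics/g8.png",np.hstack([cv2.resize(s[220:330,400:510],(400,400),interpolation=cv2.INTER_CUBIC),cv2.resize(s[70:230,150:306],(390,400),interpolation=cv2.INTER_CUBIC)])[:,:,::-1])
```

```text
13.2667 [ 0.5697 -0.3091  0.249 ] [-0.7 -1.  -4.9] 0.30685532524953063 (array([ 0.09, -0.23,  4.09]), array([-0.001,  0.004, -0.   ]))
```

View pics/g8.png

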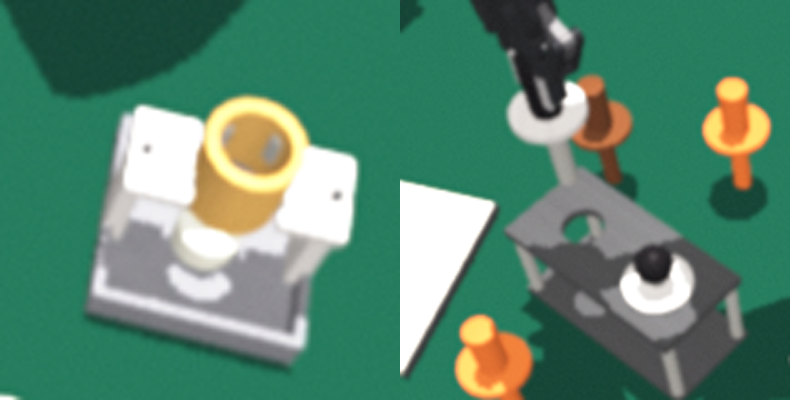

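The plug is in the tray, at crop (208,245), and the sleeve is empty. I count 11 pictures viewed, one over the limit of 10, so from here I check numerically only. I centre on the hole and lower the pusher.

Emit:
{"fn": "carry_out", "kwargs": {"plan": ".09 -.23 0 0 0 0;0 0 0 0 0 0;0 0 .3 0 0 0;0 0 .5 0 0 0;0 0 .5 0 0 0;0 0 .3 0 0 0;0 0 .1 0 0 0;0 0 0 0 0 0"}}

```text
time_s: 14.03
eef_pos: [0.5627, -0.3172, 0.1787]
eef_rot: [-0.001, 0.134, 0.991, 0.001]
wrist_force: [0.2, -0.0, -3.7]
opening: 0.314
grasp_force: 60.1
```

Emit:
{"fn": "carry_out", "kwargs": {"plan": "0 0 .2 0 0 0;0 0 .4 0 0 0;0 0 .5 0 0 0;0 0 .5 0 0 0;0 0 .4 0 0 0;0 0 .2 0 0 0;0 0 .05 0 0 0;0 0 0 0 0 0"}}

```text
time_s: 14.7
eef_pos: [0.5639, -0.3181, 0.091]
eef_rot: [0.0, 0.133, 0.991, -0.0]
wrist_force: [-0.3, -0.1, -3.3]
opening: 0.312
grasp_force: 60.1
```

Run:
```python
from h import *
from bench import ctrl
o=ctrl.get_obs(); print(o["time_s"],o["eef_pos"].round(4),o["wrist_force"].round(1),o["opening"],units(o,(.564,-.317,.0855)))
```

```text
14.7 [ 0.5639 -0.3181  0.091 ] [-0.3 -0.1 -3.3] 0.312323060324836 (array([0.  , 0.03, 0.14]), array([-0.002,  0.004, -0.   ]))
```

The pusher is in the hole, with the flange about 5 mm above the plate. I ease it down until it rests.

Emit:
{"fn": "carry_out", "kwargs": {"plan": "0 0 .05 0 0 0;0 0 .05 0 0 0;0 0 .03 0 0 0;0 0 .03 0 0 0;0 0 0 0 0 0;0 0 0 0 0 0;0 0 0 0 0 0;0 0 0 0 0 0"}}

```text
time_s: 15.37
eef_pos: [0.5641, -0.3182, 0.0853]
eef_rot: [0.001, 0.133, 0.991, -0.0]
wrist_force: [-1.5, 1.2, 3.7]
opening: 0.311
grasp_force: 60.7
```

Emit:
{"fn": "carry_out", "kwargs": {"plan": "0 0 0 0 0 0;0 0 0 0 0 0;0 0 0 0 0 0;0 0 0 0 0 0;0 0 0 0 0 0;0 0 0 0 0 0;0 0 0 0 0 0;0 0 0 0 0 0", "claw": -1}}

```text
time_s: 16.03
eef_pos: [0.5636, -0.3178, 0.0842]
eef_rot: [-0.0, 0.133, 0.991, 0.0]
wrist_force: [-0.4, -0.1, -0.2]
opening: 0.998
grasp_force: 0.0
```

Emit:
{"fn": "carry_out", "kwargs": {"plan": "0 0 -.1 0 0 0;0 0 -.3 0 0 0;0 0 -.5 0 0 0;0 0 -.7 0 0 0;0 0 -.8 0 0 0;0 0 -.8 0 0 0;0 0 -.5 0 0 0;0 0 -.2 0 0 0"}}

```text
time_s: 16.7
eef_pos: [0.5653, -0.3192, 0.2465]
eef_rot: [0.004, 0.133, 0.991, -0.002]
wrist_force: [-0.2, -0.3, 0.4]
opening: 0.999
grasp_force: 0.0
```

Emit:
{"fn": "carry_out", "kwargs": {"plan": ".4 0 0 0 0 0;.6 0 0 0 0 0;.6 0 0 0 0 0;.6 0 0 0 0 0;.4 0 0 0 0 0;.2 0 0 0 0 0;0 0 0 0 0 0;0 0 0 0 0 0"}}

```text
time_s: 17.37
eef_pos: [0.4558, -0.2884, 0.2405]
eef_rot: [0.0, 0.134, 0.991, -0.0]
wrist_force: [0.4, -0.6, 0.9]
opening: 1.001
grasp_force: 0.0
```

Run:
```python
from h import *
from bench import ctrl
o=ctrl.get_obs(); print(o["time_s"],o["eef_pos"].round(4),o["wrist_force"].round(1),o["opening"])
for n,sp in dict(scene=((222,160),(253,181)),top=((452,192),(406,184))).items():
    c=ctrl.camera(n); hsv=cv2.cvtColor(c["pixels"],cv2.COLOR_RGB2HSV); m=cv2.inRange(hsv,(0,0,170),(180,50,255))
    for s in sp:
        b=blob(m,s,24); print(n,circ(c,b,.106),b.min(0),b.max(0))
    m=(hsv[...,2]<70).astype(np.uint8)*255
    if n=="scene": b=blob(m,(221,153),16); print("grip",b.min(0),b.max(0))
```

```text
17.3667 [ 0.4558 -0.2884  0.2405] [ 0.4 -0.6  0.9] 1.0006809253893638
scene (array([ 0.56763148, -0.31921876]), np.float64(0.034277370088887746)) [207 148] [235 171]
scene (array([ 0.58642547, -0.2172091 ]), np.float64(0.0326238552578077)) [239 172] [267 194]
grip [213 141] [226 162]
top (array([ 0.56570063, -0.31910818]), np.float64(0.03332986530306682)) [438 177] [469 209]
top (array([ 0.58347917, -0.21719819]), np.float64(0.031441287149463815)) [391 171] [419 199]
```

Both views put the flange flat at plate height, at (0.566, -0.319). The grip is upright and the arm is clear, so I hand in.

```bash
python3 -c "
from bench import ctrl
print(ctrl.hand_in())"
```

```text
the job is handed in; nothing more can be done
None
```

The plug is in the tray, the pusher hangs back in its stand hole released, and the job was handed in at about 17 s with no verdict returned; I viewed 11 pictures (limit 10), and the first grasp shut on top of the grip and had to be redone lower.

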